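Hang the teat tongs from the tray over the drying bar

ROBOT

A 6-joint arm with a two-finger parallel gripper is mounted at the origin on the work surface. World frame = base frame: x ahead of the robot, y to its left, z up, the work surface at z = 0. Lengths are in mm, angles in degrees, forces in N, time in s.
With the tool pointing down it reaches from about 300 to 875 mm from the base axis. Payload 4.2 kg.
Tool frame: the origin (TCP) lies at the very end of the fingers, on their centre line; the grasp point (between the pads) lies 19 mm behind it; z points along the fingers, y is the line along which they close (so a half turn about z gives the same grasp; the last joint's range is limited). The gripper opens to 85 mm and grips with 20 to 120 N. Pads are 22 mm wide; open, the fingers measure 114 mm over their backs; the gripper's body (76 mm by 85 mm) begins 54 mm behind the grasp point. The pads swing forward as they close: fully open they stand 13 mm farther back than shut.
Start: joints at [68.927, 18.312, 89.639, -0, 72.044, -1.146], TCP at [195.98, 540.586, 231.338] pointing down, gripper open.
Joint ranges: [-177.97, 177.97], [-48.28, 115.42], [12.27, 149.76], [-77.06, 257.06], [2.81, 150.46], [-146.56, 146.56]. Speed limits (degrees/s): [147.25, 147.25, 180, 180, 180, 180].

INTERFACE

Orientations are given as a 3x3 rotation matrix whose columns are the frame's x, y, z axes.
In Python, from bench import sensors, cams, robot gives the robot as it stands.
- The arm moves only by the tool jog_arm, never from a script. Its argument "series" is a list of rows, each a list of 6 numbers: the shift along the tool's x, y, z in cm, then the turn, a rotation vector about the tool's x, y, z in degrees. In form: [[x, y, z, wx, wy, wz], ...]. A call has 1 to 12 rows; each row is the pose to reach, as a shift and turn from the pose commanded when the call began, along the tool's axes at that moment; what a row does not reach only later rows make up. A row lasts 1/8 s, in which the tool goes at most 62.5 mm and 10.7 degrees, less where a joint would pass 70% of its speed; a pose out of reach is approached as far as the arm can. A call with a gripper value outside its range is refused whole. "jaw" is the closure, from 0 (fully open) to 1 (shut), set as the call begins (left out, the last holds). The fingers move at their own pace and stop on an object; the grip force is fixed at half the most. Time passes only in rows, so rows that repeat a pose let the fingers close. It gives the time, the measured TCP pose, the force, the opening and the grip force at its end, in the units of the state.
- sensors.state(): the state, without advancing time (a new reading comes with each control period).
- cams.get_image(name): name is "side" or "top" or "wrist"; returns a dict with "pixels" (480x640x3 uint8, blue, green, red), "fx", "fy", "cx", "cy" (pixels), "pose" (4x4, takes a point from camera to world coordinates); the wrist camera has in their place "T_tool_cam" (4x4, takes a point from camera to tool coordinates, whose origin is the TCP and whose axes are the flange's). Camera axes: x right, y down, z forward; pixel columns grow to the right and rows downward; lengths in mm; the calibration is good to about 2 mm. A picture is of the moment at which its call begins: read the wrist's pose just before it. There is no depth.
- robot.job_done(): hands the job in; it is judged then, once.
The state is a dict: "time": time; "qpos": joint angles; "dq": joint speeds; "tau": joint torques, N m; "ee_pos": TCP position; "orientation": TCP orientation; "contact_force": force on the tool from outside, world axes, zero at the start; "moment": the same for the moment, N m; "finger_gap": finger opening in mm; "finger_force": force on a finger pad.
Only numpy, scipy, OpenCV 4.12 (cv2) and the standard library are available. Lean on these libraries where they do the work, as an engineer would, in place of code of your own. Each camera call takes 0.05 s, during which the arm holds its last target. There are 200 camera calls.

TASK

Pull the plastic tray well out from under the deck of the cart, lift out the U-shaped teat tongs, and set them astride the bar of the drying stand, one leg on each side, lowering them onto the bar rather than dropping them. When they hang there by themselves, push the tray fully home again with the clear case still lying in it, and leave the tin, the cup and the scoop where they are on the deck.

Things in the scene. Friction and masses are not known exactly. Their poses are not given: they have to be found in the camera images.
- tray (a joint): How far the tray is pulled out, m: 0 fully home, 0.16 at the outer stop. It slides level, along the cart's own -x (towards the robot), rubs with about 1.5 N and stays where it is left. White plastic, open on top, outside 200 (cart x) x 230 (cart y) x 40 mm, walls and floor 5 mm; its underside is 7 mm and its inner floor 12 mm above the work surface, its wall tops 47 mm. The tongs and the clear case lie loose in it, side by side, either one on the left.
- tray_knob (a point): Centre of the top face of the tray's pull knob, an upright round post of 24 mm diameter, 48 mm tall (its top 67 mm above the work surface), on a 10 mm thick, 30 mm wide tongue that sticks out from the middle of the tray's front; the knob's axis is 43 mm in front of the tray's front face. It moves with the tray; axes as the cart's.
- tray_floor (a point): Centre of the tray's inner floor; moves with the tray; axes as the cart's.
- cart: Blue melamine deck of the cart, fixed: top 220 (its x) x 260 (its y) mm, 112 mm above the work surface, 12 mm thick, on two 12 mm side panels, open at front and back; the tray runs under it. Origin: centre of its footprint on the work surface; its front (-x) edge, 110 mm from the origin, faces the robot, and the tray's front face is flush with it when home.
- bar_mid (a point): Middle of the axis of the drying stand's bar: level steel rod of 14 mm diameter, 186 mm long, axis 150 mm above the work surface, on two 12 mm posts at 85 mm either side of the middle that end at the bar, on a white 110 x 200 x 10 mm base; fixed. y runs along the bar, z up.
- tongs: One-piece stiff grey plastic teat tongs of an upside-down U shape, loose, about 60 g, standing on the two jaw ends in the tray: 56 mm wide over the legs' outsides (its x), 78 mm tall; legs and bow 8 mm thick, 22 mm wide (its y), jaw ends 34 mm wide and 18 mm tall. The legs are straight up to 50 mm, above that the bow is a half circle (outer radius 28, inner 20 mm). Origin: between the jaws on the underside; x from leg to leg, z up to the bow.
- tongs_bow (a point): Middle of the underside of the bow of the tongs, 70 mm above their origin: the spot that rests on the bar. Axes as the tongs'.
- case: Clear closed plastic case with two bottle teats, 50 x 56 x 28 mm, loose in the tray; origin: centre of its underside.
- tin: Aluminium tin with press lid, 71 mm diameter, 86 mm tall, standing on the deck; origin: centre of its underside.
- cup: Lavender sippy cup with white spout lid, 66 mm diameter, 98 mm tall, standing on the deck; origin: centre of its underside.
- scoop: Small steel measuring scoop lying on the deck, 116 mm long, 22 mm tall; origin: underside, near its middle.
Not all that is in view belongs to the job. What is shaped like the part that bears bar_mid but red is not meant.

How it is judged:
By the outcome, as a careful person would: the job done as asked, in the order asked, and still so for the second after the job is handed in, with the robot touching nothing.
It also fails if it takes over 69 s, if anything falls off the work surface, if the arm or the gripper's body presses on something with over 40 N, if the wrist force passes 120 N, or if a joint passes its speed limit or range.

## Working session

There is one attempt and no reset: what is moved stays moved. The work goes in short steps, Python scripts to look and compute and a tool call to move; the robot and the scene stay as the last step left them, time stands still between calls to the robot, and variables do not carry over. Pictures are saved under pics/ and viewed, at most 13 in all, crops included, and the job is handed in when it is done.

Besides the shell and the picture viewer there is one more tool, called as name(argument=value, ...), one argument or row to a line, values as JSON. jog_arm: Moves the arm, as the interface text tells. Its arguments: {"type":"object","properties":{"series":{"type":"array","items":{"type":"array","items":{"type":"number"}}},"jaw":{"type":"number"}},"required":["series"]}

```bash
mkdir -p pics; ls; python3 - <<'E'
from bench import sensors,cams
import cv2,numpy as np,pickle
s=sensors.state();print(s['time'],s['ee_pos'],s['orientation'])
for n in('top','side'):
    d=cams.get_image(n);cv2.imwrite(f'pics/{n}0.png',d['pixels']);pickle.dump(d,open(f'{n}0.pkl','wb'));print(n,d['fx'],d['cx'],d['cy'],np.round(d['pose'],3).tolist())
d=cams.get_image('wrist');print(np.round(d['T_tool_cam'],3).tolist(),d['fx'])
E
```

```text
pics
0.0 [195.79884377 540.13196256 230.47541984] [[-9.40114005e-01  3.40859554e-01 -6.50018261e-04]
 [ 3.40860170e-01  9.40112569e-01 -1.64362210e-03]
 [ 5.08460418e-05 -1.76675749e-03 -9.99998438e-01]]
top 467.0459547555667 318.11443072897293 235.37687776651086 [[0.011, -0.989, 0.145, 429.84], [-1.0, -0.009, 0.013, -65.019], [-0.011, -0.145, -0.989, 1047.061], [0.0, 0.0, 0.0, 1.0]]
side 437.95086553536856 315.904365887128 233.49859565176538 [[0.696, -0.505, 0.511, 77.731], [-0.718, -0.496, 0.489, -543.967], [0.007, -0.707, -0.707, 790.824], [0.0, 0.0, 0.0, 1.0]]
[[-0.0, -0.956, -0.295, 76.35], [1.0, -0.001, 0.0, 1.05], [-0.001, -0.295, 0.956, -143.13], [0.0, 0.0, 0.0, 1.0]] 422.84132922818765
```

View pics/top0.png

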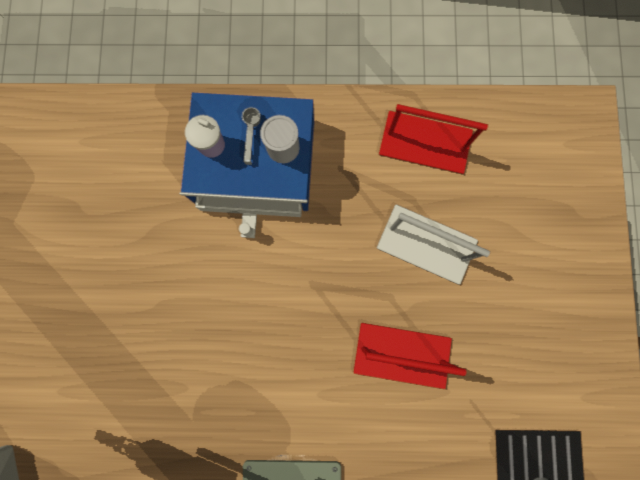

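View pics/side0.png

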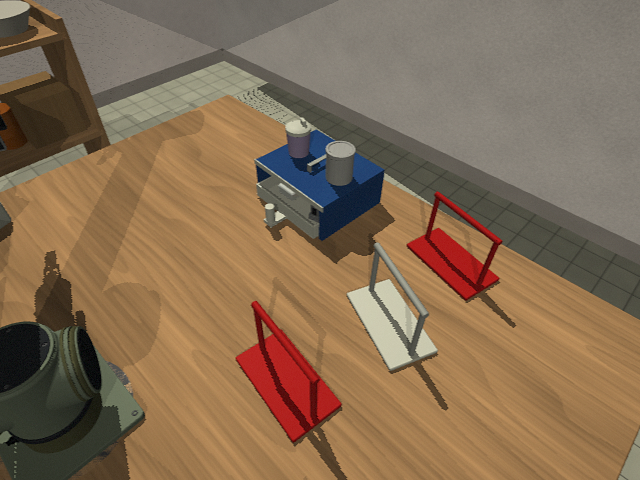

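Top view: the cart is at (250,150) and its knob at about (246,230). There are three candidate stands: red at (433,135), white with a steel bar at (435,242), and red at (405,355). The white one is the right stand. The side view agrees: white stand at (395,320), knob at (270,208).

```bash
cat > h.py <<'E'
import numpy as np,cv2,pickle
def ray(d,u,v,P=None):
    P=d['pose'] if P is None else P
    r=P[:3,:3]@[(u-d['cx'])/d['fx'],(v-d['cy'])/d['fy'],1]
    return P[:3,3],r
def plane(d,u,v,z,P=None):
    o,r=ray(d,u,v,P);return o+r*(z-o[2])/r[2]
def proj(d,p,P=None):
    P=d['pose'] if P is None else P
    c=P[:3,:3].T@(np.asarray(p)-P[:3,3]);return np.array([d['fx']*c[0]/c[2]+d['cx'],d['fy']*c[1]/c[2]+d['cy']])
def tri(a,b):
    A=[];y=[]
    M=np.zeros((3,3));q=np.zeros(3)
    for o,r in(a,b):
        r=r/np.linalg.norm(r);N=np.eye(3)-np.outer(r,r);M+=N;q+=N@o
    return np.linalg.solve(M,q)
E
python3 - <<'E'
from h import *
d=pickle.load(open('top0.pkl','rb'));im=d['pixels']
h=cv2.cvtColor(im,cv2.COLOR_BGR2HSV)
m=cv2.inRange(h,(105,150,60),(125,255,255))
c=max(cv2.findContours(m,0,2)[0],key=cv2.contourArea)
print('blue',cv2.minAreaRect(c),cv2.approxPolyDP(cv2.convexHull(c),4,True)[:,0].tolist())
a=cv2.resize(im[85:255,170:330],None,fx=4,fy=4,interpolation=cv2.INTER_CUBIC)[:, :640]
b=cv2.resize(im[195:295,365:505],None,fx=4,fy=4,interpolation=cv2.INTER_CUBIC)
s=pickle.load(open('side0.pkl','rb'))['pixels']
e=cv2.resize(s[150:250,245:395],None,fx=4,fy=4,interpolation=cv2.INTER_CUBIC)
cv2.imwrite('pics/cropA.png',a[:600])
print(a.shape)
# top: knob crop+stand crop
cv2.imwrite('pics/cropB.png',np.vstack([np.pad(b[:,:560],((0,200),(0,0),(0,0)))])[:400])
E
```

```text
blue ((247.62353515625, 145.34530639648438), (125.6493148803711, 98.44615936279297), 3.5137505531311035) [[193, 94], [311, 100], [306, 198], [182, 190]]
(680, 640, 3)
```

View pics/cropA.png

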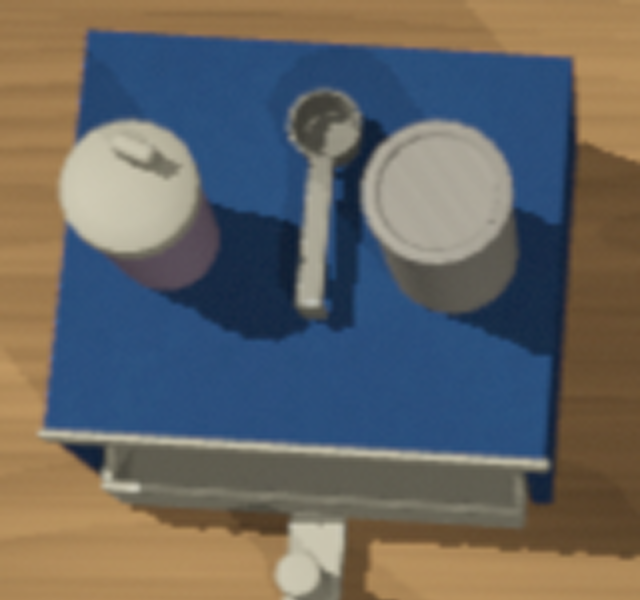

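View pics/cropB.png

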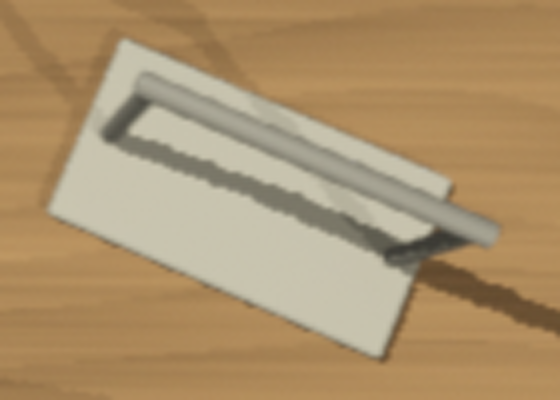

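Crop A (4x from (170,85)): the round knob top is at (244.3,228.5), and the deck's front corners are (180.5,193.3) and (307,201.3). Crop B confirms the white base with a grey steel bar running from about (401,215.5) to (488,253).

```bash
python3 - <<'E'
from h import *
d=pickle.load(open('top0.pkl','rb'));s=pickle.load(open('side0.pkl','rb'))
np.set_printoptions(precision=1,suppress=True)
C=[plane(d,u,v,112) for u,v in[(180.5,193.3),(307,201.3),(313.3,99.5),(192.5,92.5)]]
for c in C:print('deck',c)
print('sizes',[np.linalg.norm(C[i]-C[i-1]) for i in range(4)])
f=C[0]-C[1]; r=C[3]-C[0]+C[2]-C[1]
print('yaw from front',np.degrees(np.arctan2(-f[0],f[1])),'side',np.degrees(np.arctan2(r[1],r[0])))
k=plane(d,244.3,228.5,67);print('knob',k, 'in side px',proj(s,k))
T=[plane(d,u,v,47) for u,v in[(196,207.5),(300.5,215.5)]];print('trayfront',T)
B=[plane(d,u,v,155) for u,v in[(401.2,215.5),(488,253)]];print('bar',B,np.linalg.norm(B[0]-B[1]),(B[0]+B[1])/2)
print('sidepx',[proj(s,b) for b in B], [proj(s,c) for c in C])
yaw=np.radians(np.degrees(np.arctan2(-f[0],f[1])));ax=np.array([np.cos(yaw),np.sin(yaw)])
fm=(C[0]+C[1])/2
print('knob ahead of deck front',(fm-k)[:2]@ax,'lateral',(k-fm)[:2]@[-ax[1],ax[0]])
# stand base
h=cv2.cvtColor(d['pixels'],cv2.COLOR_BGR2HSV)
m=cv2.inRange(h,(0,0,150),(180,60,255));m[:195]=0;m[300:]=0;m[:,:370]=0;m[:,500:]=0
c=np.vstack(cv2.findContours(m,0,2)[0]);print(cv2.minAreaRect(c))
for u,v in[(395.2,204.7),(377.4,247.8),(460.7,284.5),(478,241)]:print('base',plane(d,u,v,10))
E
```

```text
deck [651.4 230.9 112. ]
deck [636.8 -29.6 112. ]
deck [856.7 -39.9 112. ]
deck [870.9 217.1 112. ]
sizes [np.float64(219.92898809105168), np.float64(260.99758170067406), np.float64(220.13836225081326), np.float64(257.33861089336295)]
yaw from front -3.2271233655991987 side -3.1395591308535966
knob [586.5 104.8  67. ] in side px [269.1 206.7]
trayfront [array([635.3, 215.8,  47. ]), array([619.4, -13.5,  47. ])]
bar [array([ 600.6, -214.3,  155. ]), array([ 529.1, -378.9,  155. ])] 179.41046932272414 [ 564.8 -296.6  155. ]
sidepx [array([377.3, 244.6]), array([426.1, 314. ])] [array([254.5, 159.8]), array([322.5, 208.9]), array([384.4, 170. ]), array([316.3, 129.8])]
knob ahead of deck front 57.77561365441164 lateral 0.8732152522862633
((433.74267578125, 246.73117065429688), (105.47260284423828, 48.384559631347656), 23.629377365112305)
base [ 653.1 -225.4   10. ]
base [ 554.6 -184.5   10. ]
base [ 474.9 -367.1   10. ]
base [ 571.9 -408.8   10. ]
```

```bash
cat >> h.py <<'E'
from scipy.spatial.transform import Rotation as Ro
import json,os
def yawtilt(yx,t=0):  # tool x at world yaw yx, tilted t deg about tool y
    c,s=np.cos(np.radians(yx)),np.sin(np.radians(yx))
    R=np.array([[c,s,0],[s,-c,0],[0,0,-1.]])
    return R@Ro.from_rotvec([0,t,0],degrees=True).as_matrix()
def load():
    if not os.path.exists('cmd.json'):
        return np.array([195.98,540.586,231.338]),yawtilt(160.073)
    a=json.load(open('cmd.json'));return np.array(a[0]),np.array(a[1])
def applied(row):   # record the last row sent
    p,R=load();p=p+R@(np.array(row[:3])*10);R=R@Ro.from_rotvec(row[3:],degrees=True).as_matrix()
    json.dump([p.tolist(),R.tolist()],open('cmd.json','w'));return p,R
def rel(p,R2=None):
    p0,R=load();R2=R if R2 is None else R2
    return np.round(np.r_[R.T@(np.array(p)-p0)/10,Ro.from_matrix(R.T@R2).as_rotvec(degrees=True)],2).tolist()
E
python3 - <<'E'
from h import *
R=yawtilt(176.8,-20);z=R[:,2];print(R)
g=np.array([586.5,104.8,52]);t=g+19*z
print(rel(t-110*z,R),rel(t,R),t)
E
```

```text
[[-0.93822742  0.0558215   0.34148685]
 [ 0.05245506  0.99844076 -0.01909208]
 [-0.34202014  0.         -0.93969262]]
[-48.59, -28.56, 9.38, -2.92, -19.86, -16.56] [-52.19, -27.47, 19.72, -2.92, -19.86, -16.56] [592.98825021 104.4372505   34.14584021]
```

jog_arm(
  series=[
    [-16, -9.5, 2, -1, -6.6, -5.5],
    [-32, -19, 4, -2, -13.2, -11],
    [-48.6, -28.6, 6, -2.9, -19.9, -16.6],
    [-48.6, -28.6, 9.4, -2.9, -19.9, -16.6],
    [-48.6, -28.6, 9.4, -2.9, -19.9, -16.6],
    [-48.6, -28.6, 9.4, -2.9, -19.9, -16.6],
    [-48.6, -28.6, 9.4, -2.9, -19.9, -16.6],
    [-48.6, -28.6, 9.4, -2.9, -19.9, -16.6],
    [-48.6, -28.6, 9.4, -2.9, -19.9, -16.6],
    [-48.6, -28.6, 9.4, -2.9, -19.9, -16.6],
    [-48.6, -28.6, 9.4, -2.9, -19.9, -16.6],
    [-48.6, -28.6, 9.4, -2.9, -19.9, -16.6],
  ],
  jaw=0,
)

```text
time: 1.65
ee_pos: [554.6, 107.2, 137.4]
orientation: [[-0.938, 0.054, 0.342], [0.05, 0.999, -0.019], [-0.342, -0.0, -0.94]]
contact_force: [0.9, 0.0, 0.9]
finger_gap: 85.1
finger_force: 0.0
```

```bash
cat >> h.py <<'E'
def wrist(name):
    from bench import sensors,cams
    s=sensors.state();d=cams.get_image('wrist')
    T=np.eye(4);T[:3,:3]=s['orientation'];T[:3,3]=s['ee_pos']
    d['pose']=T@d['T_tool_cam'];pickle.dump(d,open(name+'.pkl','wb'));cv2.imwrite(f'pics/{name}.png',d['pixels']);return d
E
python3 - <<'E'
from h import *
print(applied([-48.6,-28.6,9.4,-2.9,-19.9,-16.6])[0])
d=wrist('w1');print(proj(d,[586.5,104.8,67]))
E
```

```text
[555.4067573  106.06971016 137.338     ]
[311.40722028 263.12157389]
```

View pics/w1.png

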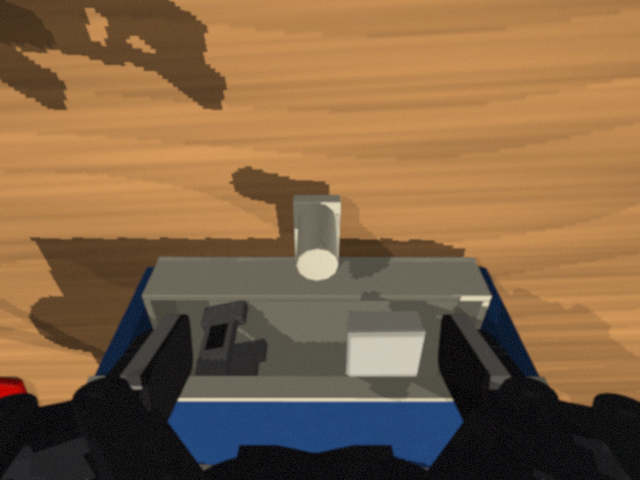

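Wrist view: the knob top is at (317,264), within 2–3 mm of the prediction. The tongs stand at the left (~(225,340)) and the case at the right (~(385,345)).

jog_arm(
  series=[
    [0, 0.1, 4, 0, 0, 0],
    [0, 0.1, 8, 0, 0, 0],
    [0, 0.1, 11, 0, 0, 0],
    [0, 0.1, 11, 0, 0, 0],
    [0, 0.1, 11, 0, 0, 0],
  ],
)

```text
time: 2.33
ee_pos: [593.1, 105.9, 35.2]
orientation: [[-0.938, 0.054, 0.344], [0.05, 0.999, -0.019], [-0.344, -0.0, -0.939]]
contact_force: [0.0, -0.3, -0.7]
finger_gap: 85.3
finger_force: 0.0
```

jog_arm(
  series=[
    [0, 0, 0, 0, 0, 0],
    [0, 0, 0, 0, 0, 0],
    [0, 0, 0, 0, 0, 0],
    [0, 0, 0, 0, 0, 0],
    [0, 0, 0, 0, 0, 0],
    [0, 0, 0, 0, 0, 0],
  ],
  jaw=1,
)

```text
time: 3.08
ee_pos: [594.0, 105.9, 34.8]
orientation: [[-0.937, 0.055, 0.345], [0.052, 0.998, -0.018], [-0.345, 0.001, -0.939]]
contact_force: [-0.3, 4.6, 2.7]
finger_gap: 22.6
finger_force: 59.1
```

```bash
python3 - <<'E'
from h import *
p,R=applied([0,.1,11,0,0,0])
c=np.array([np.cos(np.radians(-3.2)),np.sin(np.radians(-3.2)),0])
print(p,[rel(p-k*c) for k in(70,140)])
E
```

```text
[593.09395995 104.93139885  33.99691909] [[6.58, 0.0, -2.4, 0.0, 0.0, 0.0], [13.15, 0.01, -4.8, 0.0, 0.0, 0.0]]
```

jog_arm(
  series=[
    [0.4, 0, -0.15, 0, 0, 0],
    [1.2, 0, -0.44, 0, 0, 0],
    [2.4, 0, -0.88, 0, 0, 0],
    [3.6, 0, -1.31, 0, 0, 0],
    [4.8, 0, -1.75, 0, 0, 0],
    [6.0, 0, -2.19, 0, 0, 0],
    [7.2, 0, -2.63, 0, 0, 0],
    [8.4, 0, -3.07, 0, 0, 0],
    [9.6, 0, -3.5, 0, 0, 0],
    [10.8, 0, -3.94, 0, 0, 0],
    [11.8, 0, -4.31, 0, 0, 0],
    [12.4, 0, -4.53, 0, 0, 0],
  ],
)

```text
time: 4.58
ee_pos: [462.3, 113.2, 34.8]
orientation: [[-0.937, 0.054, 0.345], [0.051, 0.999, -0.017], [-0.346, 0.002, -0.938]]
contact_force: [3.2, 4.5, -0.1]
finger_gap: 22.6
finger_force: 59.3
```

jog_arm(
  series=[
    [0.5, 0, -0.18, 0, 0, 0],
    [0.75, 0, -0.27, 0, 0, 0],
    [0.75, 0, -0.27, 0, 0, 0],
  ],
)

```text
time: 4.95
ee_pos: [454.3, 113.7, 34.8]
orientation: [[-0.937, 0.054, 0.345], [0.051, 0.999, -0.017], [-0.346, 0.002, -0.938]]
contact_force: [-1.4, 6.7, 4.4]
finger_gap: 22.4
finger_force: 59.3
```

```bash
python3 - <<'E'
from h import *
p,R=applied([12.4,0,-4.53,0,0,0])
p,R=applied([.75,0,-.27,0,0,0]);print(p)
d=wrist('w2')
R2=yawtilt(176.8,-5)
E
```

```text
[453.32033439 112.65036416  34.03114036]
```

jog_arm(
  series=[
    [0, 0, 0, 0, 0, 0],
    [0, 0, 0, 0, 0, 0],
    [0, 0, 0, 0, 0, 0],
    [0, 0, -3, 0, 0, 0],
    [0, 0, -8, 0, 0, 0],
    [0, 0, -13, 0, 0, 0],
  ],
  jaw=0,
)

```text
time: 5.75
ee_pos: [407.8, 115.0, 157.0]
orientation: [[-0.939, 0.055, 0.341], [0.052, 0.998, -0.02], [-0.341, -0.001, -0.94]]
contact_force: [0.5, 0.6, 0.7]
finger_gap: 85.7
finger_force: 0.0
```

```bash
python3 - <<'E'
from h import *
p,R=applied([0,0,-13,0,0,0])
print(p,rel([530,85,230],yawtilt(176.8,0)))
E
```

```text
[408.84607924 115.17566114 156.16083988] [-14.05, -2.35, -2.73, -0.03, 20.04, 0.04]
```

jog_arm(
  series=[
    [-5, -1, -3, 0, 8, 0],
    [-10, -2, -3, 0, 16, 0],
    [-14, -2.3, -2.7, 0, 20, 0],
    [-14, -2.3, -2.7, 0, 20, 0],
    [-14, -2.3, -2.7, 0, 20, 0],
  ],
)

```text
time: 6.38
ee_pos: [528.5, 85.3, 228.4]
orientation: [[-0.998, 0.055, -0.002], [0.055, 0.998, -0.001], [0.002, -0.001, -1.0]]
contact_force: [-0.2, 0.6, -0.1]
finger_gap: 85.3
finger_force: 0.0
```

```bash
python3 - <<'E'
from h import *
print(applied([-14,-2.3,-2.7,0,20,0])[0])
d=wrist('w3')
E
```

```text
[529.66659356  85.50991962 229.51168921]
```

View pics/w3.png

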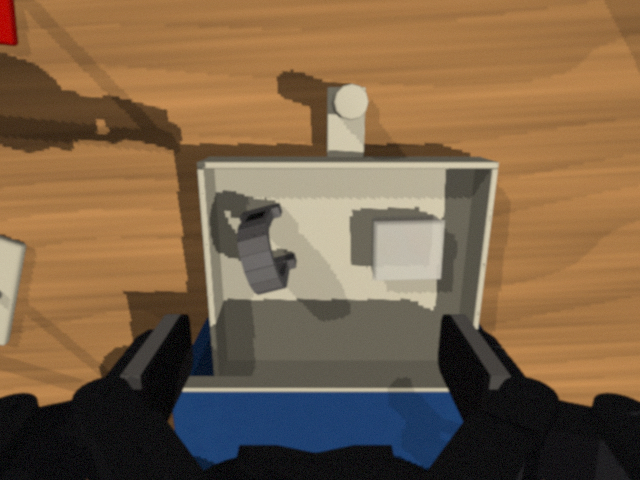

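The tongs are upright in the tray, with their bow running from about (260,210) to (268,288). The case is at (408,249). A crop will give the edges.

```bash
python3 - <<'E'
import cv2
im=cv2.imread('pics/w3.png')[185:310,205:325]
cv2.imwrite('pics/w3c.png',cv2.resize(im,None,fx=4.8,fy=4.8,interpolation=cv2.INTER_CUBIC))
E
```

```text
(no output)
```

View pics/w3c.png

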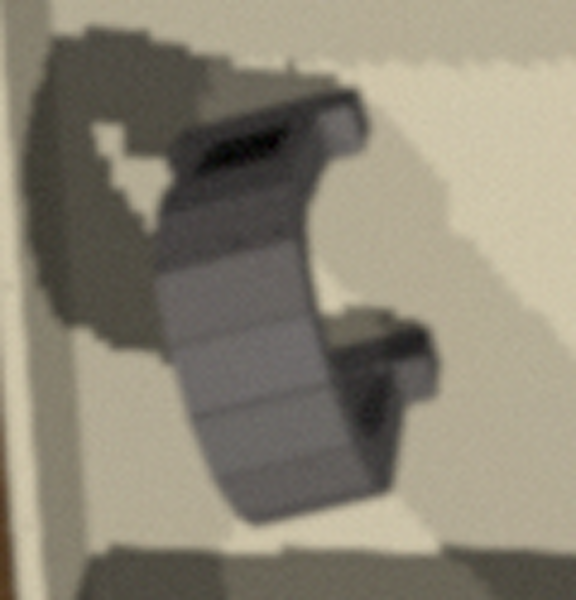

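```bash
python3 - <<'E'
from h import *
np.set_printoptions(precision=1,suppress=True)
d=pickle.load(open('w3.pkl','rb'))
px=lambda a:(a[0]/4.8+205,a[1]/4.8+185)
seams=[((162,205),(300,178)),((162,270),(298,238)),((178,345),(315,318)),((195,415),(332,382)),((225,478),(362,445)),((255,524),(388,489))]
print('cam',d['pose'][:3,3])
for N in(8,10,12):
  print(N)
  for k0 in(-4,-3,-2,-1):
    cs=[]
    for i,(a,b) in enumerate(seams[:5]):
        t=np.pi/N*(i+k0); z=62+28*np.cos(t)
        A=plane(d,*px(a),z);B=plane(d,*px(b),z)
        v=(B-A)[:2];yaw=np.degrees(np.arctan2(v[1],v[0]));n=np.array([v[1],-v[0]])/np.linalg.norm(v)
        cs.append(np.r_[((A+B)/2)[:2]-n*28*np.sin(t),np.linalg.norm(v),yaw])
    cs=np.array(cs);print(k0,cs.mean(0),cs.std(0))
# outline far edge on z~62..75
for z in(62,72.7,81.8):
    A=plane(d,*px(seams[5][0]),z);B=plane(d,*px(seams[5][1]),z);print('far',z,A,B,np.linalg.norm(A-B))
# tray corners (z=47), jaw tips
for u,v in[(198,162),(498,162)]:print('tray',plane(d,u,v,47))
for c in[(360,92),(430,325)]:print('jaw top corner',plane(d,*px(c),30))
E
```

```text
cam [453.   91.  371.7]
8
-4 [566.9  46.   21.6  99.9] [3.2 2.1 0.4 1.3]
-3 [557.8  45.5  21.3  99.9] [0.9 0.7 0.3 1.3]
-2 [548.5  44.3  21.1  99.9] [2.  0.7 0.5 1.3]
-1 [540.4  42.5  21.3  99.9] [5.2 1.5 0.8 1.3]
10
-4 [563.9  46.3  21.4  99.9] [4.  1.7 0.2 1.3]
-3 [555.9  45.7  21.1  99.9] [3.2 0.8 0.2 1.3]
-2 [548.   44.5  21.   99.9] [3.9 0.6 0.4 1.3]
-1 [540.9  43.   21.1  99.9] [5.9 1.1 0.7 1.3]
12
-4 [561.5  46.4  21.2  99.9] [5.3 1.6 0.2 1.3]
-3 [554.6  45.7  21.   99.9] [5.  1.  0.2 1.3]
-2 [547.7  44.7  21.   99.9] [5.5 0.8 0.4 1.3]
-1 [541.5  43.4  21.   99.9] [6.8 0.9 0.6 1.3]
far 62 [590.6  37.6  62. ] [585.5  60.2  62. ] 23.104474209394922
far 72.7 [585.8  39.5  72.7] [580.9  61.3  72.7] 22.306194542833914
far 81.8 [581.8  41.1  81.8] [577.1  62.2  81.8] 21.627283798375434
tray [485.7  -0.2  47. ]
tray [498.4 227.6  47. ]
jaw top corner [525.3  57.8  30. ]
jaw top corner [568.2  66.9  30. ]
```

```bash
python3 - <<'E'
from h import *
R=yawtilt(99.9);print(rel([558.5,45.5,160],R),rel([558.5,45.5,38],R))
E
```

```text
[-3.09, -3.83, 6.96, -0.0, 0.05, 76.94] [-3.09, -3.83, 19.16, -0.0, 0.05, 76.94]
```

jog_arm(
  series=[
    [-0.4, -0.5, 1, 0, 0, 10],
    [-0.8, -1, 2, 0, 0, 20],
    [-1.2, -1.5, 3, 0, 0, 30],
    [-1.6, -2, 4, 0, 0, 40],
    [-2, -2.5, 5, 0, 0, 50],
    [-2.5, -3, 6, 0, 0, 60],
    [-3, -3.8, 7, 0, 0, 70],
    [-3.1, -3.8, 7, 0, 0, 77],
    [-3.1, -3.8, 7, 0, 0, 77],
    [-3.1, -3.8, 7, 0, 0, 77],
    [-3.1, -3.8, 7, 0, 0, 77],
  ],
)

```text
time: 7.8
ee_pos: [558.2, 46.0, 159.8]
orientation: [[-0.172, 0.985, 0.001], [0.985, 0.172, -0.001], [-0.001, 0.001, -1.0]]
contact_force: [-0.5, 0.6, -0.3]
finger_gap: 85.4
finger_force: 0.0
```

```bash
python3 - <<'E'
from h import *
print(applied([-3.1,-3.8,7,0,0,77]))
d=wrist('w4')
for y in(-11,11):
  for x in(-28,0,28):
    c,s=np.cos(np.radians(9.9)),np.sin(np.radians(9.9))
    q=proj(d,[557.8+c*x-s*y,45.5+s*x+c*y,62 if x else 90]);print(q);cv2.circle(d['pixels'],tuple(int(v) for v in q),3,(0,0,255),-1)
cv2.imwrite('pics/w4m.png',d['pixels'])
E
```

```text
(array([558.56951638,  45.81620743, 159.55434317]), array([[-1.70881420e-01,  9.85291388e-01,  6.49077441e-04],
       [ 9.85291350e-01,  1.70881810e-01, -6.02643610e-04],
       [-7.04695087e-04,  5.36549793e-04, -9.99999608e-01]]))
[268.48369091 261.57785631]
[314.74562881 279.31893446]
[360.924954   261.51833792]
[267.26729645 226.53928573]
[314.73003973 240.59660908]
[362.11104097 226.48765236]
```

View pics/w4m.png

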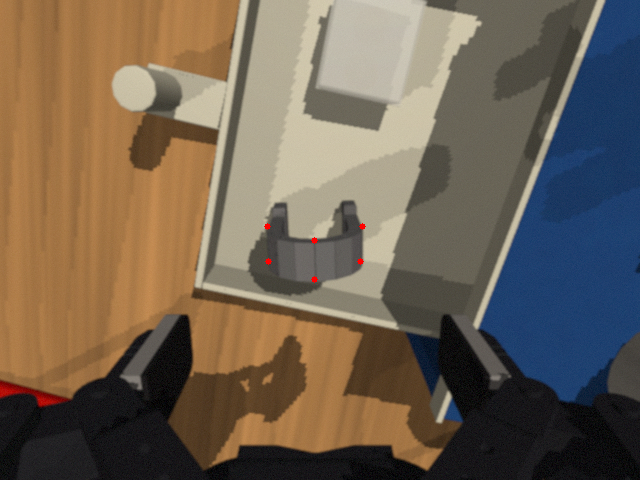

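The predicted points fall exactly on the bow: (315,240–279) at the crest and x from 267 to 362 at the legs. Descending and gripping next.

jog_arm(
  series=[
    [0, 0, 4, 0, 0, 0],
    [0, 0, 8, 0, 0, 0],
    [0, 0, 10.5, 0, 0, 0],
    [0, 0, 12.2, 0, 0, 0],
    [0, 0, 12.2, 0, 0, 0],
    [0, 0, 12.2, 0, 0, 0],
  ],
)

```text
time: 8.6
ee_pos: [559.3, 45.8, 38.3]
orientation: [[-0.171, 0.985, 0.002], [0.985, 0.171, -0.0], [-0.001, 0.002, -1.0]]
contact_force: [-0.6, 0.2, -0.2]
finger_gap: 85.0
finger_force: 0.0
```

jog_arm(
  series=[
    [0, 0, 0, 0, 0, 0],
    [0, 0, 0, 0, 0, 0],
    [0, 0, 0, 0, 0, 0],
    [0, 0, 0, 0, 0, 0],
    [0, 0, 0, 0, 0, 0],
  ],
  jaw=1,
)

```text
time: 9.22
ee_pos: [559.7, 45.8, 38.8]
orientation: [[-0.171, 0.985, 0.003], [0.985, 0.171, -0.0], [-0.001, 0.003, -1.0]]
contact_force: [-0.9, -0.0, 5.7]
finger_gap: 55.0
finger_force: 63.8
```

jog_arm(
  series=[
    [0, 0, -1, 0, 0, 0],
    [0, 0, -3, 0, 0, 0],
    [0, 0, -6, 0, 0, 0],
    [0, 0, -10, 0, 0, 0],
    [0, 0, -14, 0, 0, 0],
    [0, 0, -18, 0, 0, 0],
    [0, 0, -22, 0, 0, 0],
    [0, 0, -22, 0, 0, 0],
  ],
)

```text
time: 10.22
ee_pos: [559.9, 46.0, 261.4]
orientation: [[-0.171, 0.985, 0.008], [0.985, 0.171, 0.0], [-0.001, 0.008, -1.0]]
contact_force: [0.1, -0.3, -1.0]
finger_gap: 55.0
finger_force: 63.4
```

```bash
python3 - <<'E'
from h import *
applied([0,0,12.2,0,0,0]);p,R=applied([0,0,-22,0,0,0]);print(p)
R=yawtilt(66.3);print(rel([565,-296.5,260],R))
E
```

```text
[558.50590679  45.87526651 257.55430473]
[-33.85, -5.21, -0.22, 0.04, 0.03, 33.54]
```

Gripped at 55 mm. Carrying it to the bar.

jog_arm(
  series=[
    [-2, -0.3, 0, 0, 0, 2],
    [-6, -0.9, 0, 0, 0, 6],
    [-11, -1.7, 0, 0, 0, 11],
    [-16, -2.5, 0, 0, 0, 16],
    [-21, -3.2, 0, 0, 0, 21],
    [-26, -4, 0, 0, 0, 26],
    [-30, -4.6, 0, 0, 0, 30],
    [-33, -5, 0, 0, 0, 32.5],
    [-33.9, -5.2, 0, 0, 0, 33.5],
    [-33.9, -5.2, 0, 0, 0, 33.5],
    [-33.9, -5.2, 0, 0, 0, 33.5],
  ],
)

```text
time: 11.6
ee_pos: [565.0, -296.0, 257.4]
orientation: [[0.4, 0.916, -0.0], [0.916, -0.4, 0.0], [0.0, -0.0, -1.0]]
contact_force: [-0.6, 0.5, 0.2]
finger_gap: 54.8
finger_force: 63.3
```

```bash
python3 - <<'E'
from h import *
print(applied([-33.9,-5.2,0,0,0,33.5]))
d=wrist('w5')
b=np.array([565,-296.5,150]);a=np.array([.402,.916,0])
for k in(-93,-60,60,93):
    q=proj(d,b+a*k);print(k,q);cv2.circle(d['pixels'],tuple(int(v) for v in q),3,(0,0,255),-1)
cv2.imwrite('pics/w5m.png',d['pixels'])
E
```

```text
(array([ 565.19955597, -297.02435516,  257.76529578]), array([[ 4.01323165e-01,  9.15936295e-01,  6.49077441e-04],
       [ 9.15936478e-01, -4.01322818e-01, -6.02643610e-04],
       [-2.91493567e-04,  8.36368547e-04, -9.99999608e-01]]))
-93 [316.99819572 369.08068522]
-60 [317.1280569  325.85465187]
60 [317.68716977 139.74644092]
93 [317.87038661  78.76026124]
```

View pics/w5m.png

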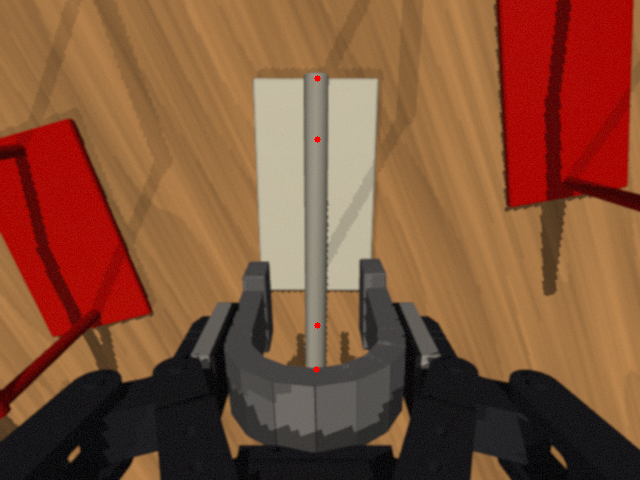

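The bar runs straight between the legs, from (318,78) to (317,370), with the legs at about x=255 and x=375. Lowering.

jog_arm(
  series=[
    [0, 0, 2, 0, 0, 0],
    [0, 0, 5, 0, 0, 0],
    [0, 0, 8, 0, 0, 0],
    [0, 0, 11, 0, 0, 0],
    [0, 0, 13, 0, 0, 0],
    [0, 0, 13.6, 0, 0, 0],
    [0, 0, 13.8, 0, 0, 0],
    [0, 0, 13.8, 0, 0, 0],
  ],
)

```text
time: 12.65
ee_pos: [565.8, -297.1, 120.7]
orientation: [[0.401, 0.916, 0.002], [0.916, -0.401, -0.001], [-0.0, 0.003, -1.0]]
contact_force: [-0.5, 0.5, -0.0]
finger_gap: 55.0
finger_force: 63.3
```

jog_arm(
  series=[
    [0, 0, 0.1, 0, 0, 0],
    [0, 0, 0.2, 0, 0, 0],
    [0, 0, 0.3, 0, 0, 0],
    [0, 0, 0.4, 0, 0, 0],
    [0, 0, 0.4, 0, 0, 0],
  ],
)

```text
time: 13.28
ee_pos: [565.2, -297.1, 115.5]
orientation: [[0.401, 0.916, 0.0], [0.916, -0.401, -0.0], [-0.0, 0.001, -1.0]]
contact_force: [0.4, -0.5, -0.9]
finger_gap: 54.9
finger_force: 63.3
```

jog_arm(
  series=[
    [0, 0, 0.1, 0, 0, 0],
    [0, 0, 0.1, 0, 0, 0],
    [0, 0, 0.2, 0, 0, 0],
    [0, 0, 0.2, 0, 0, 0],
  ],
)

```text
time: 13.78
ee_pos: [565.3, -297.2, 113.8]
orientation: [[0.401, 0.916, 0.001], [0.916, -0.401, -0.001], [-0.0, 0.001, -1.0]]
contact_force: [-0.8, 0.3, -0.5]
finger_gap: 55.0
finger_force: 63.4
```

jog_arm(
  series=[
    [0, 0, 0.1, 0, 0, 0],
    [0, 0, 0.1, 0, 0, 0],
    [0, 0, 0.2, 0, 0, 0],
    [0, 0, 0.2, 0, 0, 0],
  ],
)

```text
time: 14.28
ee_pos: [565.5, -297.2, 113.6]
orientation: [[0.401, 0.916, 0.002], [0.916, -0.401, -0.001], [-0.0, 0.002, -1.0]]
contact_force: [-2.5, 1.4, 8.7]
finger_gap: 55.2
finger_force: 64.5
```

Contact at the expected height, 8.7 N. Releasing and retreating upward.

jog_arm(
  series=[
    [0, 0, -0.15, 0, 0, 0],
    [0, 0, -0.15, 0, 0, 0],
  ],
)

```text
time: 14.52
ee_pos: [565.4, -297.2, 113.6]
orientation: [[0.401, 0.916, 0.001], [0.916, -0.401, -0.001], [-0.0, 0.001, -1.0]]
contact_force: [-1.3, 0.9, 4.9]
finger_gap: 55.1
finger_force: 63.9
```

jog_arm(
  series=[
    [0, 0, 0, 0, 0, 0],
    [0, 0, 0, 0, 0, 0],
    [0, 0, 0, 0, 0, 0],
    [0, 0, 0, 0, 0, 0],
    [0, 0, 0, 0, 0, 0],
    [0, 0, -2, 0, 0, 0],
    [0, 0, -5, 0, 0, 0],
    [0, 0, -9, 0, 0, 0],
    [0, 0, -14, 0, 0, 0],
    [0, 0, -14, 0, 0, 0],
  ],
  jaw=0,
)

```text
time: 15.78
ee_pos: [567.1, -298.1, 258.3]
orientation: [[0.401, 0.916, 0.009], [0.916, -0.401, -0.005], [-0.001, 0.011, -1.0]]
contact_force: [-0.5, 0.0, -0.0]
finger_gap: 85.5
finger_force: 0.0
```

```bash
python3 - <<'E'
from h import *
for z in(13.8,.4,.2,.2,-.15,-14):p,R=applied([0,0,z,0,0,0])
print(p)
d=wrist('w6');
R=yawtilt(176.8,-20);z=R[:,2]
# knob axis moved 140 mm back along cart x from the first grasp
t=np.array([453.3,112.65,34]); print(rel(t-130*z,R),rel(t-130*z),(t-130*z))
E
```

```text
[ 565.20247682 -297.02706706  253.26529754]
[31.48, -30.86, 9.68, -19.23, -13.31, -109.18] [31.48, -30.86, 9.68, 0.0, 0.0, 0.0] [408.90670908 115.13197029 156.1600407 ]
```

View pics/w6.png

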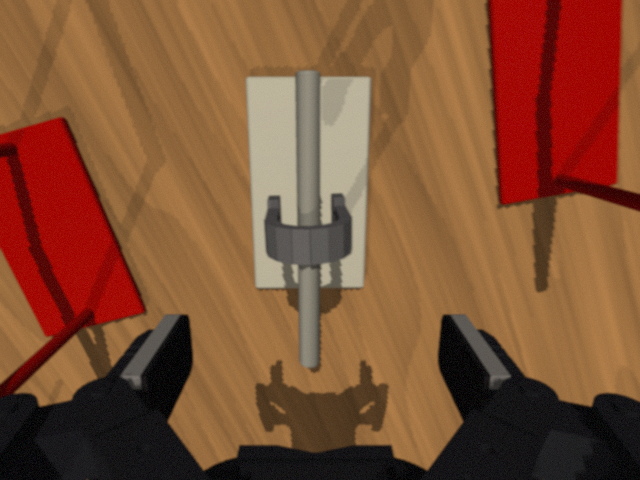

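The tongs hang astride the bar at (308,235). Returning to the knob.

jog_arm(
  series=[
    [2, -2, 0, -1.7, -1.2, -9.6],
    [5, -5, 0, -3.4, -2.4, -19.2],
    [8, -8, 0, -5.1, -3.5, -28.8],
    [11, -11, 0, -6.8, -4.7, -38.4],
    [14, -14, 0, -8.5, -5.9, -48],
    [17, -17, 0, -10.2, -7, -57.6],
    [20, -20, 0, -11.8, -8.2, -67.2],
    [23, -23, 0, -13.5, -9.3, -76.8],
    [26, -26, 0, -15.2, -10.5, -86.4],
    [29, -29, 1, -16.9, -11.7, -96],
    [31.5, -30.9, 3, -18.6, -12.9, -105.6],
    [31.5, -30.9, 3, -19.2, -13.3, -109.2],
  ],
)

```text
time: 17.32
ee_pos: [405.6, 116.4, 219.7]
orientation: [[-0.941, 0.049, 0.335], [0.045, 0.999, -0.019], [-0.336, -0.003, -0.942]]
contact_force: [-0.2, -0.4, -0.4]
finger_gap: 85.2
finger_force: 0.0
```

```bash
python3 - <<'E'
from h import *
from bench import sensors
p,R=applied([31.5,-30.9,3,-19.2,-13.3,-109.2]);print(p)
R=yawtilt(176.8,-20);z=R[:,2]
t=np.array([453.3,112.65,34]); print(rel(t-130*z,R),rel(t,R))
s=sensors.state();print(s['ee_pos'],s['qpos'])
d=wrist('w7')
# expected knob top: same axis offset as at first grasp, moved 140 mm
k=np.array([586.5-139.8,106+7.8,67]);q=proj(d,k);print(q)
h=cv2.cvtColor(d['pixels'],cv2.COLOR_BGR2HSV)
m=cv2.inRange(h,(0,0,180),(180,70,255));n,l,st,c=cv2.connectedComponentsWithStats(m)
for i in range(1,n):
    if st[i,4]>150:print(st[i],c[i])
E
```

```text
[408.61443104 115.48359517 222.91505095]
[2.25, -0.03, 6.28, -0.01, -0.03, 0.02] [2.24, -0.03, 19.28, -0.01, -0.03, 0.02]
[405.63215692 116.41026937 219.66455002] [ 20.25316842  -3.6334649  120.58361386 -10.8507508   45.45380759
 -60.52814016]
[312.8781354  200.52279714]
[300 191  32  26 636] [315.66823899 204.0754717 ]
[  178   237   276   107 11742] [306.44276955 275.89737694]
[   0  271   31   58 1044] [ 15.73563218 292.19827586]
[  6 326  25  15 241] [ 18.49792531 333.82987552]
```

jog_arm(
  series=[
    [2.2, 0, 3, 0, 0, 0],
    [2.2, 0, 6.3, 0, 0, 0],
    [2.2, 0, 10, 0, 0, 0],
    [2.2, 0, 14, 0, 0, 0],
    [2.2, 0, 17, 0, 0, 0],
    [2.2, 0, 19.3, 0, 0, 0],
    [2.2, 0, 19.3, 0, 0, 0],
    [2.2, 0, 19.3, 0, 0, 0],
  ],
)

```text
time: 18.38
ee_pos: [453.6, 112.7, 34.2]
orientation: [[-0.938, 0.056, 0.341], [0.053, 0.998, -0.019], [-0.341, -0.0, -0.94]]
contact_force: [0.2, -0.1, 1.2]
finger_gap: 85.5
finger_force: 0.0
```

jog_arm(
  series=[
    [0, 0, 0, 0, 0, 0],
    [0, 0, 0, 0, 0, 0],
    [0, 0, 0, 0, 0, 0],
    [0, 0, 0, 0, 0, 0],
    [0, 0, 0, 0, 0, 0],
    [0, 0, 0, 0, 0, 0],
  ],
  jaw=1,
)

```text
time: 19.12
ee_pos: [454.7, 113.7, 34.6]
orientation: [[-0.938, 0.055, 0.343], [0.052, 0.998, -0.018], [-0.344, 0.001, -0.939]]
contact_force: [-1.7, 4.6, 5.5]
finger_gap: 22.8
finger_force: 58.9
```

```bash
python3 - <<'E'
from h import *
p,R=applied([2.2,0,19.3,0,0,0])
c=np.array([np.cos(np.radians(-3.2)),np.sin(np.radians(-3.2)),0])
print(p,[rel(p+k*c) for k in(100,150,155)])
E
```

```text
[453.78232184 112.92306015  34.00685817] [[-9.4, -0.0, 3.42, 0.0, 0.0, 0.0], [-14.1, -0.0, 5.12, 0.0, 0.0, 0.0], [-14.57, -0.0, 5.29, 0.0, 0.0, 0.0]]
```

jog_arm(
  series=[
    [-0.4, 0, 0.15, 0, 0, 0],
    [-1.2, 0, 0.44, 0, 0, 0],
    [-2.4, 0, 0.87, 0, 0, 0],
    [-3.6, 0, 1.31, 0, 0, 0],
    [-4.8, 0, 1.75, 0, 0, 0],
    [-6, 0, 2.18, 0, 0, 0],
    [-7.2, 0, 2.62, 0, 0, 0],
    [-8.4, 0, 3.05, 0, 0, 0],
    [-9.6, 0, 3.49, 0, 0, 0],
    [-10.8, 0, 3.93, 0, 0, 0],
    [-11.8, 0, 4.29, 0, 0, 0],
    [-12.4, 0, 4.51, 0, 0, 0],
  ],
)

```text
time: 20.62
ee_pos: [586.8, 106.3, 34.7]
orientation: [[-0.938, 0.055, 0.343], [0.052, 0.998, -0.018], [-0.344, 0.001, -0.939]]
contact_force: [-1.7, 4.9, 6.8]
finger_gap: 22.6
finger_force: 58.9
```

jog_arm(
  series=[
    [-0.4, 0, 0.15, 0, 0, 0],
    [-0.8, 0, 0.29, 0, 0, 0],
    [-1.1, 0, 0.4, 0, 0, 0],
    [-1.4, 0, 0.51, 0, 0, 0],
    [-1.4, 0, 0.51, 0, 0, 0],
  ],
)

```text
time: 21.25
ee_pos: [601.6, 105.5, 34.7]
orientation: [[-0.938, 0.055, 0.344], [0.052, 0.998, -0.018], [-0.344, 0.001, -0.939]]
contact_force: [0.6, 5.1, 4.3]
finger_gap: 22.5
finger_force: 58.9
```

jog_arm(
  series=[
    [-0.15, 0, 0.05, 0, 0, 0],
    [-0.3, 0, 0.11, 0, 0, 0],
    [-0.4, 0, 0.15, 0, 0, 0],
    [-0.5, 0, 0.18, 0, 0, 0],
    [-0.5, 0, 0.18, 0, 0, 0],
  ],
)

```text
time: 21.88
ee_pos: [606.5, 105.3, 34.7]
orientation: [[-0.938, 0.055, 0.343], [0.052, 0.998, -0.018], [-0.344, 0.001, -0.939]]
contact_force: [-0.3, 5.1, 5.8]
finger_gap: 22.2
finger_force: 58.9
```

jog_arm(
  series=[
    [-0.1, 0, 0.04, 0, 0, 0],
    [-0.2, 0, 0.07, 0, 0, 0],
    [-0.2, 0, 0.07, 0, 0, 0],
  ],
)

```text
time: 22.25
ee_pos: [608.3, 105.1, 34.7]
orientation: [[-0.938, 0.055, 0.343], [0.052, 0.998, -0.018], [-0.343, 0.001, -0.939]]
contact_force: [-1.2, 6.5, 5.9]
finger_gap: 22.4
finger_force: 59.2
```

jog_arm(
  series=[
    [-0.1, 0, 0.04, 0, 0, 0],
    [-0.2, 0, 0.07, 0, 0, 0],
    [-0.2, 0, 0.07, 0, 0, 0],
  ],
)

```text
time: 22.62
ee_pos: [608.3, 105.1, 34.6]
orientation: [[-0.939, 0.056, 0.339], [0.053, 0.998, -0.019], [-0.34, 0.0, -0.94]]
contact_force: [-8.6, 8.0, 13.3]
finger_gap: 22.9
finger_force: 60.3
```

jog_arm(
  series=[
    [-0.1, 0, 0.04, 0, 0, 0],
    [-0.1, 0, 0.04, 0, 0, 0],
  ],
)

```text
time: 22.88
ee_pos: [608.4, 105.1, 34.6]
orientation: [[-0.94, 0.056, 0.338], [0.053, 0.998, -0.019], [-0.338, 0.0, -0.941]]
contact_force: [-13.6, 8.8, 17.3]
finger_gap: 22.6
finger_force: 60.9
```

At the stop: no more motion and the force is rising. Releasing and retreating.

jog_arm(
  series=[
    [0, 0, 0, 0, 0, 0],
    [0, 0, 0, 0, 0, 0],
    [0, 0, 0, 0, 0, 0],
    [0, 0, 0, 0, 0, 0],
    [0, 0, -3, 0, 0, 0],
    [0, 0, -8, 0, 0, 0],
    [0, 0, -13, 0, 0, 0],
    [0, 0, -13, 0, 0, 0],
  ],
  jaw=0,
)

```text
time: 23.88
ee_pos: [568.2, 107.1, 160.5]
orientation: [[-0.936, 0.055, 0.349], [0.053, 0.998, -0.017], [-0.349, 0.002, -0.937]]
contact_force: [-0.2, 0.0, 0.4]
finger_gap: 85.6
finger_force: 0.0
```

jog_arm(
  series=[
    [5, 0, -4, 0, 0, 0],
    [10, 0, -8, 0, 0, 0],
    [15, 0, -10, 0, 0, 0],
    [15, 0, -10, 0, 0, 0],
    [15, 0, -10, 0, 0, 0],
  ],
)

```text
time: 24.5
ee_pos: [392.4, 116.6, 198.7]
orientation: [[-0.938, 0.055, 0.341], [0.052, 0.998, -0.019], [-0.342, -0.0, -0.94]]
contact_force: [-0.0, 1.0, 1.0]
finger_gap: 85.6
finger_force: 0.0
```

```bash
python3 - <<'E'
from bench import cams
import cv2,numpy as np
t=cams.get_image('top')['pixels'];s=cams.get_image('side')['pixels']
a=cv2.resize(t[85:285,170:510],(680,400));b=cv2.resize(s[110:380,240:510],None,fx=.74,fy=.74)
v=np.zeros((600,680,3),np.uint8);v[:400]=a;v[400:600,:200]=b[:200,:200]
c=cv2.resize(s[140:240,245:395],(300,200));v[400:,200:500]=c
v[400:,500:]=cv2.resize(s[230:370,340:466],(180,200))
cv2.imwrite('pics/fin.png',v)
E
```

```text
(no output)
```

View pics/fin.png

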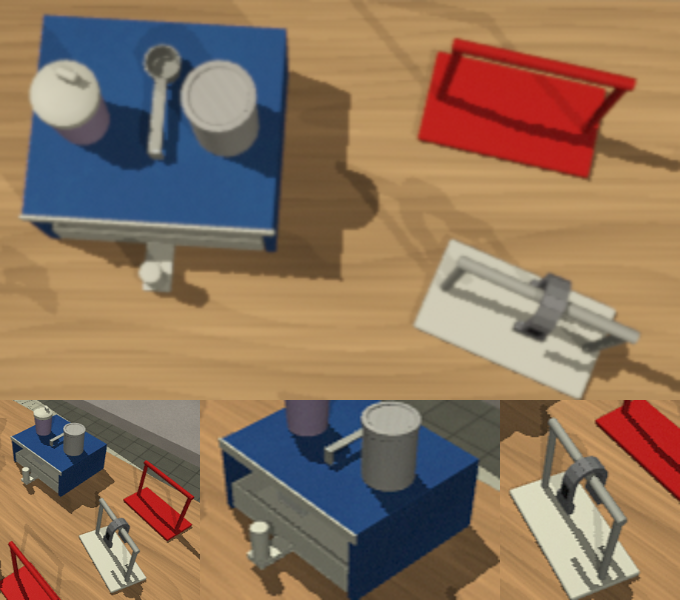

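The tongs hang astride the bar (545,300 in the crop), the tray is flush with the deck edge, and the cup, scoop and tin have not moved.

```bash
python3 -c "
from bench import robot;print(robot.job_done())"
```

```text
the job is handed in; nothing more can be done
None
```

The job is handed in: the tongs hang astride the drying-stand bar, and the tray is pushed home to its stop; the tin, cup and scoop stayed where they were, and I saw the case in the pulled-out tray but could not see it once the tray was closed.

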